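Rack to the corner, sampler cover held at the marker

TASK

Get the bench sampler ready for me to load: first push the large vial rack (24 vials) square and flush into the corner of the aluminium fence, against both of its walls, with the rack's long side along the far wall. Then take the grip tab of the sampler's sprung cover, lift the cover until it lies at the same angle as the steel marker arm beside it, and finish while still holding it steady there, because it falls shut if let go. Leave the marker arm and everything else on the bench where they are.

Things in the scene. Friction and masses are not known exactly. Their poses are not given: they have to be found in the camera images.
- rack: large white vial rack, loose: block 80 (x) x 120 (y) x 38 mm high with 24 red-capped vials up to 52 mm. About 0.4 kg, slides on the bench. Origin: centre of its underside, z up. Starts with its centre 70 to 115 mm (fence x) and 90 to 130 mm (fence y) from the fence's inner corner, turned up to 0.3 rad.
- fence: low L-shaped aluminium fence fixed to the bench, walls 12 mm thick, 30 high. Origin: the inner corner, on the bench; x points away from the robot, y left, z up. The far wall's inner face is x = 0 (it spans y -12 to 160 mm), the side wall's is y = 0 (x -120 to 0 mm). Seated, the rack's centre is at x -40, y 60 mm, its x axis along the fence's x.
- sampler: white bench sampler, fixed: housing 260 (x) x 280 (y) x 102 mm high, with a carousel under a smoked cover. Origin: centre of its underside; x points away from the robot, y to the left, z up. Covered, with the tab, it stands 152 mm high.
- cover (a joint): angle of the smoked cover (235 x 230 x 6 mm), rad: 0 shut, grows as the near edge lifts, stop at 1.3. Its hinge line runs along the sampler's y, at x = 115 mm, z = 107 mm in the sampler's frame. Weight and spring pull it shut: about 4 N at the tab to start, about 6 N at 0.8 rad; it does not stay open by itself.
- cover_tab (a point): grip point of the tab, an upright fin at the middle of the cover's near edge: 12 mm thick (y), 34 long (x), top 12 mm above this point, cover's upper face 30 mm below. 200 mm from the hinge along the cover, 33 mm above its mid-plane. Axes turn with the cover: x to the hinge, y along it. Pinched across its thickness, it can turn between the fingers of an upright gripper.
- marker (a joint): angle of the steel marker arm, rad, same zero and sense as the cover: the cover is to be held at this value (between 0.45 and 0.80). The arm stays where it is set unless knocked.
- marker_tip (a point): end of the marker arm, a steel bar 135 mm long and 10 mm wide with a 20 mm square tip, that turns about the cover's hinge line on the sampler's left side (150 mm to +y of its middle). Axes turn with the arm, x towards the hinge.
- small_rack: bystander: small white vial rack with 6 red-capped vials, 45 x 64 x 52 mm high; origin: centre of its underside
- beaker: bystander: clear beaker, 70 mm across, 85 high; origin: centre of its underside
- reagent: bystander: white bottle, 56 mm across, 130 high; origin: centre of its underside
- mouse: bystander: black computer mouse, 100 x 60 x 33 mm high; origin: centre of its underside
- pipette: bystander: grey hand pipette lying flat, about 255 mm long, 22 wide, 20 high; origin: centre of its underside near the middle of its length
- jar: bystander: amber jar with black lid, 60 mm across, 70 high; origin: centre of its underside
Mind the look-alikes: they are no part of the job. Several things have the shape of the fence; the one meant has the colours described above.

How it is judged:
By the outcome, as a careful person would: the job done as asked, in the order asked, and still so for the second after the job is handed in, while the arm keeps its last pose, push and grip.
It also fails if it takes over 69 s, if anything falls off the work surface, if the arm or the gripper's body presses on something with over 40 N, if the wrist force passes 120 N, or if a joint passes its speed limit or range.

ROBOT

A 6-joint arm with a two-finger parallel gripper is mounted at the origin on the work surface. World frame = base frame: x ahead of the robot, y to its left, z up, the work surface at z = 0. Lengths are in m, angles in rad, forces in N, time in s.
With the tool pointing down it reaches from about 0.3 to 0.95 m from the base axis. Payload 3.1 kg.
Tool frame: the origin (TCP) lies midway between the tips of the shut fingers; the grasp point (between the pads) lies hold_point_z behind it (hold_point_z is the distance from the TCP to the grasp point, in m); z points along the fingers, y is the line along which they close (so a half turn about z gives the same grasp; the last joint's range is limited). The gripper opens to 85 mm and grips with 20 to 120 N. Pads are 22 mm wide; open, the fingers measure 114 mm over their backs; the gripper's body (76 mm by 85 mm) begins 54 mm behind the grasp point. The pads swing forward as they close: fully open they stand 13 mm farther back than shut.
Start: joints at [1.129, 0.308, 1.634, -0, 1.2, -0.07], TCP at [0.227, 0.582, 0.231] pointing down, gripper open.
Joint ranges: [-3.06, 3.06], [-0.79, 1.96], [0.05, 2.63], [-1.19, 4.34], [0.05, 2.64], [-2.94, 2.94]. Speed limits (rad/s): [2.79, 2.79, 3.14, 3.14, 3.14, 3.14].

INTERFACE

Orientations are given as a unit quaternion [x, y, z, w].
In Python, from bench import * gives the robot as it stands.
- The arm moves only by the tool jog_arm, never from a script. Its argument "moves" is a list of rows, each a list of 7 numbers: the shift along the tool's x, y, z in m, then the turn, a rotation vector about the tool's x, y, z in rad, then the finger opening in m, from 0 to 0.0854. A call has 1 to 20 rows; each row shifts and turns the commanded pose from where the row before left it, along the tool's axes as they then stand; what a row does not reach is not made up. A row lasts 1/12 s, in which the tool goes at most 41.7 mm and 7.16 degrees, less where a joint would pass 70% of its speed; a pose out of reach is approached as far as the arm can. A call with a gripper value outside its range is refused whole. The fingers move at their own pace and stop on an object; "force" is the grip in N (left out, the last holds). Time passes only in rows, so rows that do not move let the fingers close. It gives the time, the measured TCP pose, the force, the opening and the grip force at its end, in the units of the state.
- observe(): the state, without advancing time (a new reading comes with each control period).
- snapshot(name): name is "scene" or "top" or "wrist"; returns the picture (400x640x3 uint8, red, green, blue); there is no depth.
- camera_params(name): a dict with "fx", "fy", "cx", "cy" (pixels), "distortion" ([k1, k2, p1, p2, k3] as OpenCV has them; the pictures are not rectified), "R" (3x3) and "t" (3): a world point X has camera coordinates R X + t; the wrist camera has in their place "hand_eye" (4x4, takes a point from camera to tool coordinates, whose origin is the TCP and whose axes are the flange's). Camera axes: x right, y down, z forward; pixel columns grow to the right and rows downward; lengths in m; the calibration is good to about 2 mm. A picture is of the moment at which its call begins: read the wrist's pose just before it. camera_params takes no time and is no camera call.
- hand_in(): hands the job in; it is judged then, once.
The state is a dict: "time": time; "joints": joint angles; "dq": joint speeds; "effort": joint torques, N m; "ee_pos": TCP position; "tool_rot": TCP orientation; "ft_force": force on the tool from outside, world axes, zero at the start; "ft_torque": the same for the moment, N m; "gripper_width": opening from 0.0 (shut) to 1.0 (fully open); "grasp_force": force on a finger pad.
Only numpy, scipy, OpenCV 4.12 (cv2) and the standard library are available. Lean on these libraries where they do the work, as an engineer would, in place of code of your own. Each camera call takes 0.05 s, during which the arm holds its last target. There are 200 camera calls.

## Working session

There is one attempt and no reset: what is moved stays moved. The work goes in short steps, Python scripts to look and compute and a tool call to move; the robot and the scene stay as the last step left them, time stands still between calls to the robot, and variables do not carry over. Pictures are saved under pics/ and viewed, at most 14 in all, crops included, and the job is handed in when it is done.

Besides the shell and the picture viewer there is one more tool, called after "Request:" by a JSON object that holds its "op" and its "data", one argument or row to a line. jog_arm: Moves the arm, as the interface text tells. Its arguments: {"type":"object","properties":{"moves":{"type":"array","items":{"type":"array","items":{"type":"number"}}},"force":{"type":"number"}},"required":["moves"]}

```bash
mkdir -p pics
python3 - <<'E'
from bench import *
import cv2,json
o=observe();print(o)
for n in("scene","top"):
    im=snapshot(n);cv2.imwrite(f"pics/{n}0.png",im[:,:,::-1]);p=camera_params(n);print(n,p)
print(camera_params("wrist"))
E
ls; grep -rn hold_point . 2>/dev/null|head
```

```text
{'time': 0.0, 'joints': array([ 1.12933966e+00,  3.09030330e-01,  1.63520729e+00,  3.35778290e-05,
        1.19971211e+00, -6.97217939e-02]), 'dq': array([-2.95827537e-05,  7.77476518e-04, -5.84795941e-04,  1.09976882e-03,
        5.50977631e-04,  1.23744842e-03]), 'effort': array([-1.40814145e-04, -4.15260637e+01, -2.76664549e+01, -1.53772262e-04,
        1.02595901e-02, -5.28121120e-05]), 'ee_pos': array([0.22669038, 0.58154132, 0.23002144]), 'tool_rot': array([ 1.84804971e-01,  9.82774508e-01, -1.13629993e-03, -3.13083958e-04]), 'ft_force': array([ 0.35747226, -0.28008303,  0.00639242]), 'ft_torque': array([ 0.0177896 , -0.0429655 , -0.03408781]), 'grasp_force': 0.0, 'gripper_width': 0.9995506356611805}
scene {'fx': 455.4933519265708, 'fy': 455.4933519265708, 'cx': 315.1912510092357, 'cy': 192.83027619052763, 'distortion': array([-0.1080489,  0.       ,  0.       ,  0.       ,  0.       ]), 'R': array([[-0.81804134,  0.57506123,  0.01062812],
       [ 0.42916697,  0.62259624, -0.654362  ],
       [-0.38291524, -0.53073393, -0.75610675]]), 't': array([ 0.4789892 , -0.17069074,  1.6
[... 289 characters left out ...]
01, -7.11690866e-03, -1.15322476e-01],
       [ 1.15330979e-01, -7.94760797e-04, -9.93326801e-01]]), 't': array([-0.02325455,  0.59718984,  1.09221856])}
{'fx': 343.984783246376, 'fy': 343.984783246376, 'cx': 321.01672745670896, 'cy': 198.5185558013489, 'distortion': array([-0.04365448,  0.        ,  0.        ,  0.        ,  0.        ]), 'hand_eye': array([[ 2.60357531e-04, -9.56474068e-01, -2.91817218e-01,
         7.35843667e-02],
       [ 9.99999897e-01,  1.40239534e-04,  4.32537967e-04,
         1.31000083e-03],
       [-3.72787038e-04, -2.91817301e-01,  9.56474006e-01,
        -1.42417102e-01],
       [ 0.00000000e+00,  0.00000000e+00,  0.00000000e+00,
         1.00000000e+00]])}
pics
```

View pics/scene0.png

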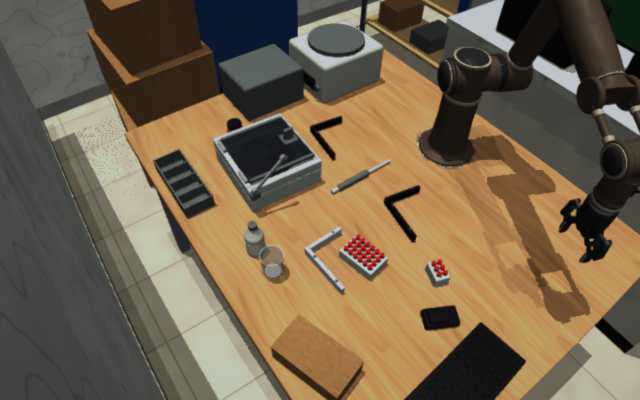

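View pics/top0.png

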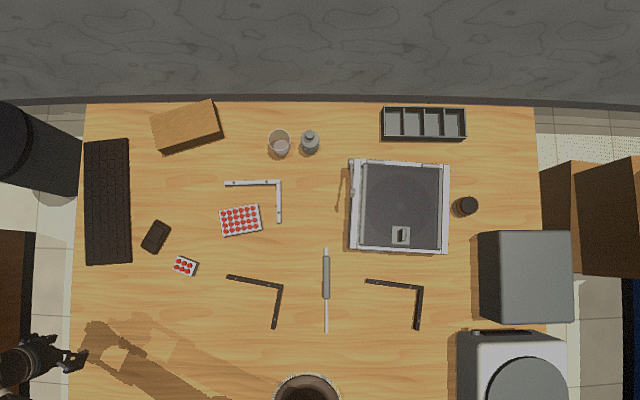

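The top view shows the aluminium fence with its corner near (280,183) and the large rack at (240,219). The sampler is at (400,205), with its tab at (401,235) and the marker arm at the left, about (345,190).
Look-alikes: black fences at (280,288) and (421,288), and the small rack at (184,266). I choose the silver fence and the 24-cap rack, and check them in one crop.

```bash
cat > h.py <<'E'
import numpy as np, cv2
from scipy.spatial.transform import Rotation as Ro
from bench import *
def cam(n,o=None):
    p=camera_params(n);K=np.array([[p['fx'],0,p['cx']],[0,p['fy'],p['cy']],[0,0,1.]])
    if n=='wrist':
        T=np.eye(4);T[:3,:3]=Ro.from_quat(o['tool_rot']).as_matrix();T[:3,3]=o['ee_pos'];T=T@p['hand_eye']
        R=T[:3,:3].T;t=-R@T[:3,3]
    else:R,t=p['R'],p['t']
    return K,p['distortion'],R,t
def ray(c,uv):
    K,d,R,t=c;q=cv2.undistortPoints(np.float64(uv).reshape(-1,1,2),K,d)[:,0]
    return -R.T@t,np.c_[q,np.ones(len(q))]@R
def plane(c,uv,z):
    o,d=ray(c,uv);return o+d*((z-o[2])/d[:,2])[:,None]
def proj(c,X):
    K,d,R,t=c;return cv2.projectPoints(np.float64(X).reshape(-1,1,3),cv2.Rodrigues(R)[0],t,K,d)[0][:,0]
def tri(c1,u1,c2,u2):
    o1,d1=ray(c1,u1);o2,d2=ray(c2,u2);d1,d2=d1[0],d2[0]
    s=np.linalg.lstsq(np.c_[d1,-d2],o2-o1,rcond=None)[0];a=o1+s[0]*d1;b=o2+s[1]*d2
    return (a+b)/2,np.linalg.norm(a-b)
def reds(im):
    h=cv2.cvtColor(im,cv2.COLOR_RGB2HSV);return (((h[...,0]<8)|(h[...,0]>172))&(h[...,1]>150)&(h[...,2]>70)).astype(np.uint8)
E
python3 - <<'E'
import cv2,numpy as np
a=cv2.imread('pics/top0.png');b=cv2.imread('pics/scene0.png')
A=cv2.resize(a[145:265,210:310],None,fx=4,fy=4,interpolation=2);B=cv2.resize(a[145:265,330:430],None,fx=4,fy=4,interpolation=2)
cv2.imwrite('pics/c1.png',np.hstack([A,B]))
C=b[105:215,200:340];cv2.imwrite('pics/c2.png',cv2.resize(C,None,fx=5,fy=5,interpolation=2))
E
python3 -c "
import bench;print([x for x in dir(bench) if x[0]!='_'],getattr(bench,'hold_point_z',None))"
```

```text
['PlanningError', 'camera_params', 'hand_in', 'hold_point_z', 'observe', 'snapshot'] 0.0187
```

View pics/c1.png

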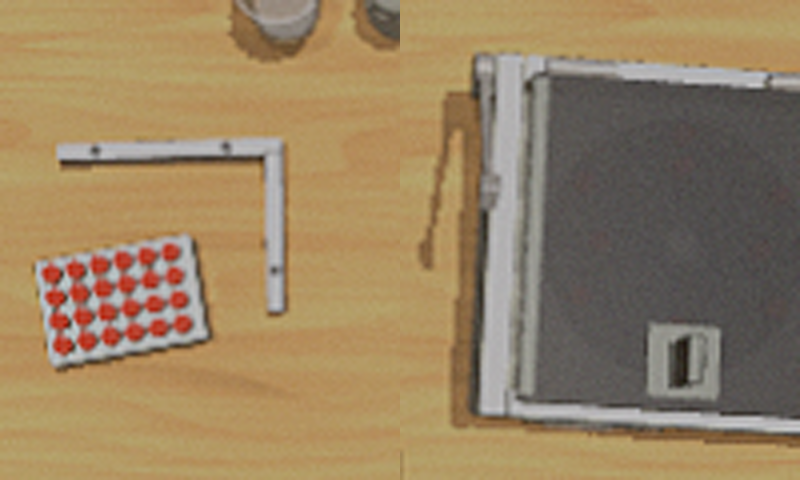

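View pics/c2.png

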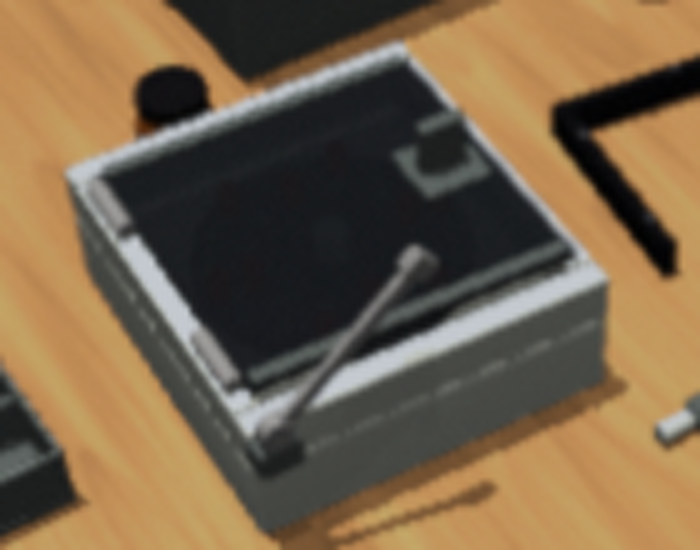

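The crops show the silver fence's inner corner at about (276,184), the rack with its 24 caps, and the tab top at about (403,235). The marker runs from its pivot at about (351,160) to its tip at about (352,192) in the top view; in the scene view those are about (255,191) and (284,157).

Run:
```python
from h import *
np.set_printoptions(precision=4,suppress=True)
T=cam('top');S=cam('scene');im=cv2.imread('pics/top0.png')[:,:,::-1].copy()
print('cams',-T[2].T@T[3],-S[2].T@S[3])
c1=lambda u,v:[210+u/4-.375,145+v/4-.375]
c2=lambda u,v:[330+(u-400)/4-.375,145+v/4-.375]
s=lambda u,v:[200+u/5-.4,105+v/5-.4]
m=reds(im);cnt,lab,st,ce=cv2.connectedComponentsWithStats(m)
pts=np.argwhere(m)[:,::-1];pts=pts[(pts[:,0]>210)&(pts[:,0]<270)&(pts[:,1]>190)&(pts[:,1]<250)].astype(float)
P=plane(T,pts,.052)[:,:2];r=cv2.minAreaRect(P.astype(np.float32)*1000);print('caps',P.mean(0),r)
Q=plane(T,[c1(37,262),c1(192,235),c1(212,338),c1(55,368)],.038);print('rack top corners',Q,Q.mean(0))
F=plane(T,[c1(60,144),c1(285,139),c1(285,312),c1(267,312),c1(266,157)],.03);print('fence top: farleft-outer,outercorner,near outer,near inner,inner corner\n',F)
print('tip',tri(T,[c2(490,190)],S,[s(418,262)]),'piv',tri(T,[c2(485,66)],S,[s(272,428)]))
print('tab top',plane(T,[c2(682,335),c2(706,335),c2(682,386),c2(706,386)],.152))
print('housing top corners (FL,NL,?)',plane(T,[c2(500,57),c2(488,413)],.102))
```

```text
cams [ 0.4674 -0.0181  1.1538] [1.0992 0.7098 1.1354]
caps [0.56   0.2032] ((561.1803588867188, 203.18092346191406), (64.4247817993164, 100.83090209960938), 10.276851654052734)
rack top corners [[0.5886 0.2674 0.038 ]
 [0.6098 0.1506 0.038 ]
 [0.5325 0.1338 0.038 ]
 [0.509  0.2511 0.038 ]] [0.56   0.2007 0.038 ]
fence top: farleft-outer,outercorner,near outer,near inner,inner corner
 [[0.6804 0.2551 0.03  ]
 [0.6851 0.0826 0.03  ]
 [0.553  0.0803 0.03  ]
 [0.5529 0.0938 0.03  ]
 [0.6711 0.0968 0.03  ]]
tip (array([ 0.6207, -0.1172,  0.1952]), np.float64(0.0006322251747456106)) piv (array([ 0.7243, -0.1233,  0.1089]), np.float64(2.0861953788661904e-05))
tab top [[ 0.5303 -0.2509  0.152 ]
 [ 0.5304 -0.2672  0.152 ]
 [ 0.4961 -0.2503  0.152 ]
 [ 0.4962 -0.2666  0.152 ]]
housing top corners (FL,NL,?) [[ 0.7327 -0.1349  0.102 ]
 [ 0.4781 -0.125   0.102 ]]
```

Request:
{"op": "jog_arm", "data": {
  "moves": [
    [0, 0, -0.0175, 0, 0, -0.1, 0.085],
    [0, 0, -0.0175, 0, 0, -0.1, 0.085],
    [0, 0, -0.0175, 0, 0, -0.1, 0.085],
    [0, 0, -0.0175, 0, 0, -0.1, 0.085],
    [-0.0186, -0.0328, 0, 0, 0, 0, 0.085],
    [-0.0186, -0.0328, 0, 0, 0, 0, 0.085],
    [-0.0186, -0.0328, 0, 0, 0, 0, 0.085],
    [-0.0186, -0.0328, 0, 0, 0, 0, 0.085],
    [-0.0186, -0.0328, 0, 0, 0, 0, 0.085],
    [-0.0186, -0.0328, 0, 0, 0, 0, 0.085],
    [-0.0186, -0.0328, 0, 0, 0, 0, 0.085],
    [-0.0186, -0.0328, 0, 0, 0, 0, 0.085],
    [-0.0186, -0.0328, 0, 0, 0, 0, 0.085],
    [-0.0186, -0.0328, 0, 0, 0, 0, 0.085],
    [-0.0186, -0.0328, 0, 0, 0, 0, 0.085],
    [-0.0186, -0.0328, 0, 0, 0, 0, 0.085],
    [0, 0, 0, 0, 0, 0, 0.085]
  ]
}}

```text
time: 1.52
ee_pos: [0.464, 0.1897, 0.301]
tool_rot: [-0.011, 1.0, -0.002, 0.001]
ft_force: [-0.1, 0.2, 0.5]
gripper_width: 0.992
grasp_force: 0.0
```

Run:
```python
from h import *
np.set_printoptions(precision=4,suppress=True)
o=observe();im=snapshot('wrist');cv2.imwrite('pics/w1.png',im[:,:,::-1])
import pickle;pickle.dump(o,open('w1.pkl','wb'))
print(o['time'],o['joints'],o['ee_pos'],o['tool_rot'],o['ft_force'])
```

```text
1.5167 [ 0.3038  0.0052  1.8402 -0.0042  1.2956 -1.2879] [0.464  0.1897 0.301 ] [-0.0111  0.9999 -0.0019  0.0008] [-0.1036  0.2045  0.5463]
```

View pics/w1.png

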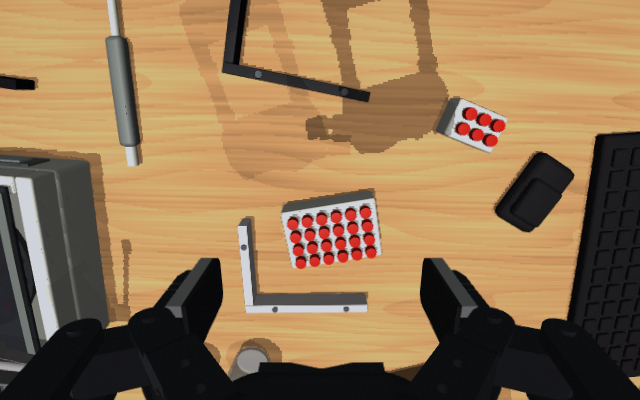

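The wrist view shows the rack at about (332,230). The side wall runs vertically at x≈240-256, and the far wall lies along rows 293-312. I'll get the edges numerically.

Run:
```python
from h import *
import pickle
np.set_printoptions(precision=4,suppress=True,linewidth=200)
o=pickle.load(open('w1.pkl','rb'));im=cv2.imread('pics/w1.png')[:,:,::-1].copy();W=cam('wrist',o)
for c in(285,345):print('col',c,im[288:318,c].tolist()[::1] and im[288:318,c,:].sum(1)//3)
for r in(240,280):print('row',r,im[r,234:264].sum(1)//3, im[r,234:264,0].astype(int)-im[r,234:264,2])
m=reds(im);m[:180]=0;p=np.argwhere(m)[:,::-1].astype(float)
P=plane(W,p,.052)[:,:2]*1000;print('caps',cv2.minAreaRect(P.astype(np.float32)))
h=cv2.cvtColor(im,cv2.COLOR_RGB2HSV);w=((h[...,1]<60)&(h[...,2]>60)).astype(np.uint8);w=w|m;w[:183]=0;w[285:]=0;w[:,:270]=0;w[:,400:]=0
c=max(cv2.findContours(cv2.morphologyEx(w,3,np.ones((5,5))),0,2)[0],key=cv2.contourArea)
a=cv2.approxPolyDP(c,4,True)[:,0];print('rack contour',a.tolist());print(plane(W,a.astype(float),.038))
```

```text
col 285 [159 158 158 159 139  80  74  75  78  77  78  78  78  78  79  78  74 159 212 213 213 213 213 213 187 162 159 158 157 153]
col 345 [165 164 160 145  97  83  75  75  75  77  76  76  75  76  75  76  94 167 164  76  87  87  87 126 156 160 160 157 156 161]
row 240 [156 156 157 157 172 212 213 214 213 214 214 213 214 186  61  66  65  65  78  99 100 122 156 155 155 155 156 156 156 154] [108 108 107 107  71  -9 -10 -11 -10 -10 -10 -10 -11 -10   1   2   3   2  31  70  71  86 109 109 109 109 109 109 110 110]
row 280 [158 157 157 158 157 157 157 156 155 213 213 213 213 213 213 213 199  87  65  65  64  70  93 100 116 157 157 156 157 157] [107 108 108 107 106 107 107 105  64 -10 -10 -10 -10 -10 -10 -10 -10   3   1   2   3  18  58  71  83 108 107 108 108 108]
caps ((561.115478515625, 205.4195098876953), (70.51463317871094, 102.27163696289062), 10.420892715454102)
rack contour [[371, 192], [284, 205], [281, 218], [292, 267], [380, 254]]
[[0.5053 0.252  0.038 ]
 [0.5245 0.1452 0.038 ]
 [0.5418 0.1412 0.038 ]
 [0.6102 0.1548 0.038 ]
 [0.5886 0.2692 0.038 ]]
```

Run:
```python
from h import *
import pickle
np.set_printoptions(precision=4,suppress=True)
o=pickle.load(open('w1.pkl','rb'));W=cam('wrist',o)
P=plane(W,[[285,304.6],[345,304.1],[285,311.8],[247.3,240],[250.3,280],[238.3,240],[242.2,280]],.03);print(P)
B=plane(W,[[285,292.3],[345,291.3]],0);print(B)
```

```text
[[0.6736 0.1441 0.03  ]
 [0.6706 0.2278 0.03  ]
 [0.6854 0.144  0.03  ]
 [0.5766 0.0957 0.03  ]
 [0.6359 0.0972 0.03  ]
 [0.5769 0.0838 0.03  ]
 [0.6362 0.0861 0.03  ]]
[[0.6729 0.1411 0.    ]
 [0.669  0.2296 0.    ]]
```

Request:
{"op": "jog_arm", "data": {
  "moves": [
    [0, 0.005, 0.036, 0, 0, -0.011, 0.07],
    [0, 0, 0.036, 0, 0, 0, 0.07],
    [0, 0, 0.036, 0, 0, 0, 0.07],
    [0, 0, 0.036, 0, 0, 0, 0.07],
    [0, 0, 0.036, 0, 0, 0, 0.07],
    [0, 0, 0.036, 0, 0, 0, 0.07],
    [0, 0, 0.036, 0, 0, 0, 0.07],
    [0, 0, 0.025, 0, 0, 0, 0.07],
    [0, 0, 0.01, 0, 0, 0, 0.07],
    [0, 0, 0, 0, 0, 0, 0.07]
  ]
}}

```text
time: 2.4
ee_pos: [0.4578, 0.2, 0.0115]
tool_rot: [-0.02, 1.0, -0.001, -0.003]
ft_force: [0.1, 0.8, 0.1]
gripper_width: 0.821
grasp_force: 0.0
```

Request:
{"op": "jog_arm", "data": {
  "moves": [
    [-0.008, 0, 0, 0, 0, 0, 0.07],
    [-0.012, 0, 0, 0, 0, 0, 0.07],
    [-0.012, 0, 0, 0, 0, 0, 0.07],
    [-0.01, 0, 0, 0, 0, 0, 0.07],
    [-0.01, 0, 0, 0, 0, 0, 0.07],
    [-0.01, 0, 0, 0, 0, 0, 0.07],
    [-0.01, 0, 0, 0, 0, 0, 0.07],
    [-0.01, 0, 0, 0, 0, 0, 0.07],
    [-0.01, 0, 0, 0, 0, 0, 0.07],
    [-0.006, 0, 0, 0, 0, 0, 0.07],
    [-0.003, 0, 0, 0, 0, 0, 0.07],
    [0, 0, 0, 0, 0, 0, 0.07]
  ]
}}

```text
time: 3.4
ee_pos: [0.5635, 0.2041, 0.0143]
tool_rot: [-0.019, 1.0, 0.0, 0.001]
ft_force: [-1.2, 0.6, -0.4]
gripper_width: 0.82
grasp_force: 0.0
```

Request:
{"op": "jog_arm", "data": {
  "moves": [
    [-0.004, 0, 0, 0, 0, 0, 0.07],
    [-0.004, 0, 0, 0, 0, 0, 0.07],
    [-0.004, 0, 0, 0, 0, 0, 0.07],
    [-0.002, 0, 0, 0, 0, 0, 0.07],
    [0, 0, 0, 0, 0, 0, 0.07]
  ]
}}

```text
time: 3.82
ee_pos: [0.5771, 0.2047, 0.0143]
tool_rot: [-0.02, 1.0, 0.0, 0.001]
ft_force: [0.4, 0.7, 0.4]
gripper_width: 0.821
grasp_force: 0.0
```

```bash
cat > look.py <<'E'
from h import *
import sys
np.set_printoptions(precision=4,suppress=True)
o=observe();im=snapshot('top');cv2.imwrite(sys.argv[1],im[:,:,::-1]);T=cam('top')
p=np.argwhere(reds(im))[:,::-1].astype(float);p=p[(p[:,0]>210)&(p[:,0]<290)&(p[:,1]>170)&(p[:,1]<250)]
P=plane(T,p,.052)[:,:2]*1000;print('caps',cv2.minAreaRect(P.astype(np.float32)),o['ee_pos'],o['ft_force'],o['time'])
E
python3 look.py pics/t2.png
python3 -c "
import cv2;a=cv2.imread('pics/t2.png');cv2.imwrite('pics/t2c.png',cv2.resize(a[150:260,200:310],None,fx=5,fy=5,interpolation=2))"
```

```text
caps ((628.7418823242188, 172.63037109375), (63.185691833496094, 45.66576385498047), 8.577963829040527) [0.5771 0.2047 0.0143] [0.4204 0.7429 0.4362] 3.8167
```

View pics/t2c.png

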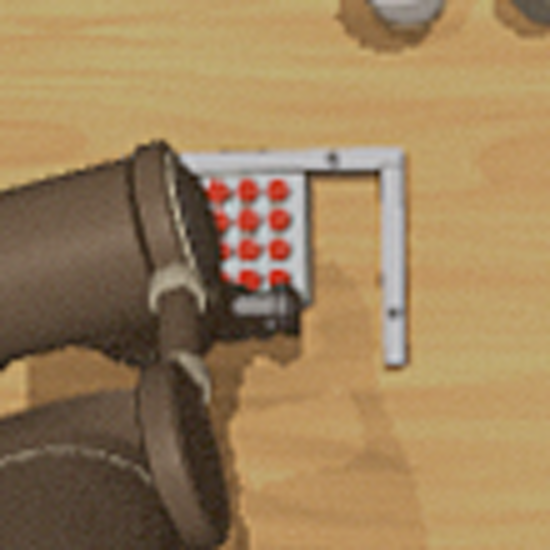

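The rack is now square and almost touching the far wall, with its right edge at crop (308,240). I'll creep until I feel contact.

Request:
{"op": "jog_arm", "data": {
  "moves": [
    [-0.002, 0, 0, 0, 0, 0, 0.07],
    [-0.002, 0, 0, 0, 0, 0, 0.07],
    [0, 0, 0, 0, 0, 0, 0.07]
  ]
}}

```text
time: 4.12
ee_pos: [0.5799, 0.2048, 0.0143]
tool_rot: [-0.019, 1.0, -0.0, -0.0]
ft_force: [-2.5, -0.4, 2.2]
gripper_width: 0.824
grasp_force: 1.3
```

Request:
{"op": "jog_arm", "data": {
  "moves": [
    [-0.002, 0, 0, 0, 0, 0, 0.07],
    [-0.001, 0, 0, 0, 0, 0, 0.07],
    [0, 0, 0, 0, 0, 0, 0.07]
  ]
}}

```text
time: 4.37
ee_pos: [0.5798, 0.2047, 0.0139]
tool_rot: [-0.019, 1.0, -0.0, -0.004]
ft_force: [-8.2, 0.1, 6.0]
gripper_width: 0.822
grasp_force: 4.2
```

Request:
{"op": "jog_arm", "data": {
  "moves": [
    [0.01, 0, 0, 0, 0, 0, 0.07],
    [0.015, 0, 0, 0, 0, 0, 0.07],
    [0, 0, -0.04, 0, 0, 0.1, 0.03],
    [0, 0, -0.04, 0, 0, 0.12, 0.03],
    [0, 0, -0.04, 0, 0, 0.12, 0.03],
    [0, 0, 0, 0, 0, 0.12, 0.03],
    [0, 0, 0, 0, 0, 0.12, 0.03],
    [0, 0, 0, 0, 0, 0.12, 0.03],
    [0, 0, 0, 0, 0, 0.12, 0.03],
    [0, 0, 0, 0, 0, 0.12, 0.03],
    [0, 0, 0, 0, 0, 0.12, 0.03],
    [0, 0, 0, 0, 0, 0.12, 0.03],
    [0, 0, 0, 0, 0, 0.12, 0.03],
    [0, 0, 0, 0, 0, 0.12, 0.03],
    [0, 0, 0, 0, 0, 0.12, 0.03],
    [0, 0, 0, 0, 0, 0.04, 0.03],
    [0, 0, 0, 0, 0, 0, 0.03]
  ]
}}

```text
time: 5.78
ee_pos: [0.5589, 0.204, 0.1346]
tool_rot: [0.697, 0.717, 0.001, 0.001]
ft_force: [0.0, -1.4, -0.6]
gripper_width: 0.355
grasp_force: 0.0
```

Request:
{"op": "jog_arm", "data": {
  "moves": [
    [0.0234, 0.02, 0, 0, 0, 0, 0.03],
    [0.0234, 0.02, 0, 0, 0, 0, 0.03],
    [0.0234, 0.02, 0, 0, 0, 0, 0.03],
    [0.0234, 0.02, 0, 0, 0, 0, 0.03],
    [0, 0, 0, 0, 0, 0, 0.03]
  ]
}}

```text
time: 6.2
ee_pos: [0.6392, 0.3044, 0.1348]
tool_rot: [0.695, 0.719, 0.004, 0.001]
ft_force: [0.8, 0.0, 0.2]
gripper_width: 0.352
grasp_force: 0.0
```

```bash
python3 look.py pics/t3.png; python3 -c "
import cv2;a=cv2.imread('pics/t3.png');cv2.imwrite('pics/t3c.png',cv2.resize(a[150:260,200:310],None,fx=5,fy=5,interpolation=2))"
```

```text
caps ((629.2136840820312, 202.09254455566406), (65.5185317993164, 102.12897491455078), 2.692783832550049) [0.6392 0.3044 0.1348] [0.7861 0.0204 0.1882] 6.2
```

View pics/t3c.png

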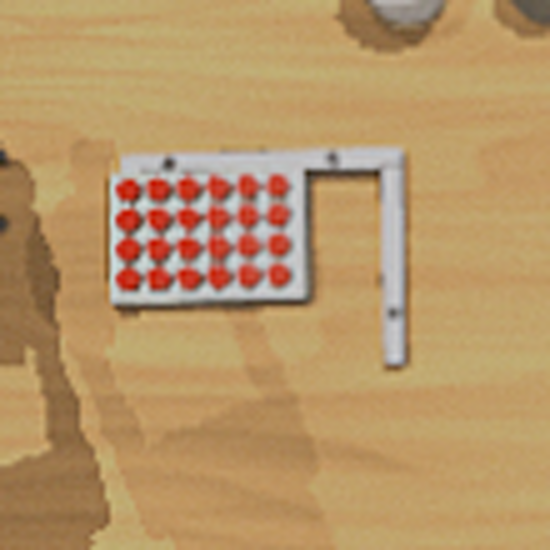

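Request:
{"op": "jog_arm", "data": {
  "moves": [
    [0, -0.008, 0.035, 0, 0, 0, 0.03],
    [0, 0, 0.035, 0, 0, 0, 0.03],
    [0, 0, 0.035, 0, 0, 0, 0.03],
    [0, 0, 0.015, 0, 0, 0, 0.03],
    [0, 0, 0, 0, 0, 0, 0.03],
    [-0.01, 0, 0, 0, 0, 0, 0.03],
    [-0.01, 0, 0, 0, 0, 0, 0.03],
    [-0.008, 0, 0, 0, 0, 0, 0.03],
    [-0.008, 0, 0, 0, 0, 0, 0.03],
    [-0.008, 0, 0, 0, 0, 0, 0.03],
    [-0.008, 0, 0, 0, 0, 0, 0.03],
    [-0.008, 0, 0, 0, 0, 0, 0.03],
    [-0.006, 0, 0, 0, 0, 0, 0.03],
    [-0.004, 0, 0, 0, 0, 0, 0.03],
    [0, 0, 0, 0, 0, 0, 0.03]
  ]
}}

```text
time: 7.5
ee_pos: [0.6291, 0.2282, 0.014]
tool_rot: [0.697, 0.717, -0.001, 0.0]
ft_force: [-0.4, -0.1, 0.0]
gripper_width: 0.359
grasp_force: 0.0
```

Request:
{"op": "jog_arm", "data": {
  "moves": [
    [-0.003, 0, 0, 0, 0, 0, 0.03],
    [-0.002, 0, 0, 0, 0, 0, 0.03],
    [-0.002, 0, 0, 0, 0, 0, 0.03],
    [0, 0, 0, 0, 0, 0, 0.03]
  ]
}}

```text
time: 7.83
ee_pos: [0.6285, 0.2275, 0.0139]
tool_rot: [0.697, 0.717, 0.002, -0.003]
ft_force: [-2.1, 14.9, 0.4]
gripper_width: 0.353
grasp_force: 7.0
```

Request:
{"op": "jog_arm", "data": {
  "moves": [
    [0.008, 0, 0, 0, 0, 0, 0.03],
    [0.012, 0, 0, 0, 0, 0, 0.03],
    [0, 0, -0.04, 0, 0, -0.1, 0.05],
    [0, 0, -0.04, 0, 0, -0.12, 0.05],
    [0, 0, -0.04, 0, 0, -0.12, 0.05],
    [0, 0, 0, 0, 0, -0.12, 0.05],
    [0, 0, 0, 0, 0, -0.12, 0.05],
    [0, 0, 0, 0, 0, -0.12, 0.05],
    [0, 0, 0, 0, 0, -0.12, 0.05],
    [0, 0, 0, 0, 0, -0.12, 0.05],
    [0, 0, 0, 0, 0, -0.12, 0.05],
    [0, 0, 0, 0, 0, -0.12, 0.05],
    [0, 0, 0, 0, 0, -0.12, 0.05],
    [0, 0, 0, 0, 0, -0.12, 0.05],
    [0, 0, 0, 0, 0, -0.12, 0.05],
    [0, 0, 0, 0, 0, -0.03, 0.05],
    [0, 0, 0, 0, 0, 0, 0.05]
  ]
}}

```text
time: 9.25
ee_pos: [0.6284, 0.2423, 0.1333]
tool_rot: [-0.015, 1.0, -0.001, -0.001]
ft_force: [-0.5, 0.2, -0.2]
gripper_width: 0.584
grasp_force: 0.0
```

Request:
{"op": "jog_arm", "data": {
  "moves": [
    [0.0215, -0.0224, 0, 0, 0, 0, 0.05],
    [0.0215, -0.0224, 0, 0, 0, 0, 0.05],
    [0.0215, -0.0224, 0, 0, 0, 0, 0.05],
    [0.0215, -0.0224, 0, 0, 0, 0, 0.05],
    [0, 0, 0, 0, 0, 0, 0.05]
  ]
}}

```text
time: 9.67
ee_pos: [0.5395, 0.1468, 0.1321]
tool_rot: [-0.013, 1.0, -0.002, -0.005]
ft_force: [-0.0, 0.2, -0.3]
gripper_width: 0.584
grasp_force: 0.0
```

Request:
{"op": "jog_arm", "data": {
  "moves": [
    [0, 0.008, 0.035, 0, 0, -0.005, 0.05],
    [0, 0, 0.035, 0, 0, 0, 0.05],
    [0, 0, 0.035, 0, 0, 0, 0.05],
    [0, 0, 0.014, 0, 0, 0, 0.05],
    [-0.01, 0, 0, 0, 0, 0, 0.05],
    [-0.01, 0, 0, 0, 0, 0, 0.05],
    [-0.01, 0, 0, 0, 0, 0, 0.05],
    [-0.005, 0, 0, 0, 0, 0, 0.05],
    [-0.003, 0, 0, 0, 0, 0, 0.05],
    [0, 0, 0, 0, 0, 0, 0.05]
  ]
}}

```text
time: 10.5
ee_pos: [0.5816, 0.1602, 0.0167]
tool_rot: [-0.017, 1.0, -0.0, -0.003]
ft_force: [-8.9, 0.8, 5.4]
gripper_width: 0.584
grasp_force: 4.2
```

Request:
{"op": "jog_arm", "data": {
  "moves": [
    [-0.002, 0, 0, 0, 0, 0, 0.05],
    [-0.002, 0, 0, 0, 0, 0, 0.05],
    [-0.002, 0, 0, 0, 0, 0, 0.05],
    [0, 0, 0, 0, 0, 0, 0.05]
  ]
}}

```text
time: 10.83
ee_pos: [0.5815, 0.1602, 0.016]
tool_rot: [-0.017, 1.0, -0.001, -0.01]
ft_force: [-18.9, 0.1, 14.4]
gripper_width: 0.579
grasp_force: 9.6
```

Request:
{"op": "jog_arm", "data": {
  "moves": [
    [0.01, 0, 0, 0, 0, 0, 0.05],
    [0.03, 0, 0, 0, 0, 0, 0.05],
    [0.01, 0, -0.036, 0, 0, 0, 0.05],
    [0.01, 0, -0.036, 0, 0, 0, 0.05],
    [0, 0, -0.038, 0, 0, 0, 0.06],
    [0, 0, -0.038, 0, 0, 0, 0.06],
    [0, 0, -0.038, 0, 0, 0, 0.06],
    [0, 0, -0.038, 0, 0, 0, 0.06],
    [0, 0, -0.038, 0, 0, 0, 0.06],
    [0, 0, -0.038, 0, 0, 0, 0.06],
    [0, 0, 0, 0, 0, 0, 0.06]
  ]
}}

```text
time: 11.75
ee_pos: [0.5358, 0.1593, 0.3283]
tool_rot: [-0.017, 1.0, 0.002, 0.011]
ft_force: [1.9, 0.2, 1.8]
gripper_width: 0.703
grasp_force: 0.0
```

```bash
python3 - <<'E'
from h import *
import pickle
np.set_printoptions(precision=4,suppress=True,linewidth=200)
o=observe();im=snapshot('wrist');cv2.imwrite('pics/w2.png',im[:,:,::-1]);W=cam('wrist',o);print(o['ee_pos'],o['joints'])
m=reds(im);h=cv2.cvtColor(im,cv2.COLOR_RGB2HSV)
x=proj(W,[[.633,.158,.052]])[0];print(x)
p=np.argwhere(m)[:,::-1].astype(float);p=p[np.linalg.norm(p-x,axis=1)<80]
print(cv2.minAreaRect((plane(W,p,.052)[:,:2]*1000).astype(np.float32)))
x=int(x[0]),int(x[1]);c=im[max(0,x[1]-70):x[1]+90,x[0]-100:x[0]+90,::-1];print(x,c.shape)
cv2.imwrite('pics/w2c.png',cv2.resize(c,None,fx=3.7,fy=3.7,interpolation=2))
E
python3 look.py pics/t4.png
```

```text
[0.5358 0.1593 0.3283] [ 0.2112  0.0905  1.6966 -0.0003  1.3311 -1.3934]
[315.9357 224.3346]
((632.7001342773438, 157.70166015625), (69.29766082763672, 102.18091583251953), 1.8775137662887573)
(315, 224) (160, 190, 3)
caps ((631.7600708007812, 155.66351318359375), (63.22663879394531, 99.76853942871094), 0.4032895863056183) [0.5342 0.1589 0.3243] [ 0.88   -0.6762 -1.3087] 11.8
```

View pics/w2c.png

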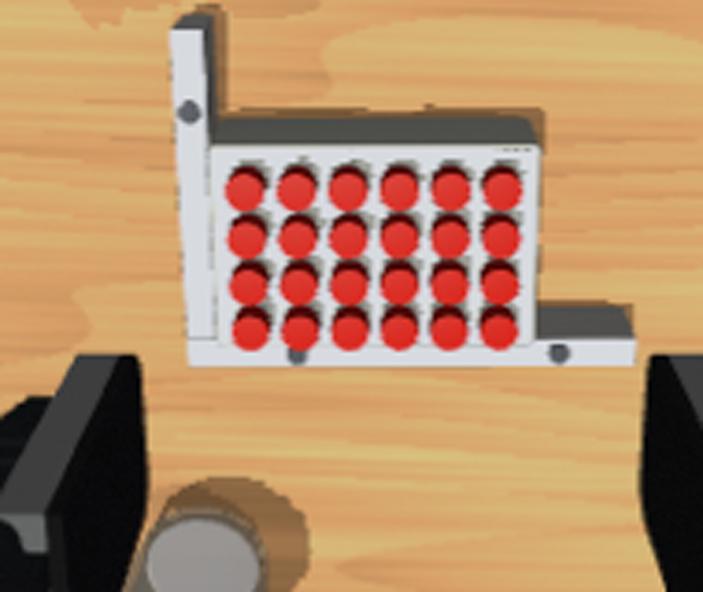

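The rack sits flush against both walls: no gap at the left wall or the bottom wall in the picture. Next I'll view the tab.

Request:
{"op": "jog_arm", "data": {
  "moves": [
    [0.0073, -0.034, 0, 0, 0, 0.006, 0.06],
    [0.0073, -0.034, 0, 0, 0, 0.006, 0.06],
    [0.0073, -0.034, 0, 0, 0, 0.006, 0.06],
    [0.0073, -0.034, 0, 0, 0, 0.006, 0.06],
    [0.0073, -0.034, 0, 0, 0, 0.006, 0.06],
    [0.0073, -0.034, 0, 0, 0, 0.006, 0.06],
    [0.0073, -0.034, 0, 0, 0, 0.006, 0.06],
    [0.0073, -0.034, 0, 0, 0, 0.006, 0.06],
    [0.0073, -0.034, 0, 0, 0, 0.006, 0.06],
    [0.0073, -0.034, 0, 0, 0, 0.006, 0.06],
    [0.0073, -0.034, 0, 0, 0, 0.006, 0.06],
    [0.0073, -0.034, 0, 0, 0, 0.006, 0.06],
    [0, 0, 0, 0, 0, 0, 0.06],
    [0, 0, 0, 0, 0, 0, 0.06]
  ]
}}

```text
time: 13.02
ee_pos: [0.4413, -0.2512, 0.314]
tool_rot: [0.021, 1.0, 0.001, -0.001]
ft_force: [0.7, 0.5, 1.0]
gripper_width: 0.703
grasp_force: 0.0
```

Run:
```python
from h import *
import pickle
np.set_printoptions(precision=4,suppress=True,linewidth=200)
o=observe();im=snapshot('wrist');cv2.imwrite('pics/w3.png',im[:,:,::-1]);print(o['ee_pos'],o['tool_rot'],o['joints'])
pickle.dump(o,open('w3.pkl','wb'))
```

```text
[ 0.4413 -0.2512  0.314 ] [ 0.0209  0.9998  0.0006 -0.0008] [-0.6035  0.0108  1.8084  0.0002  1.3244 -2.1325]
```

View pics/w3.png

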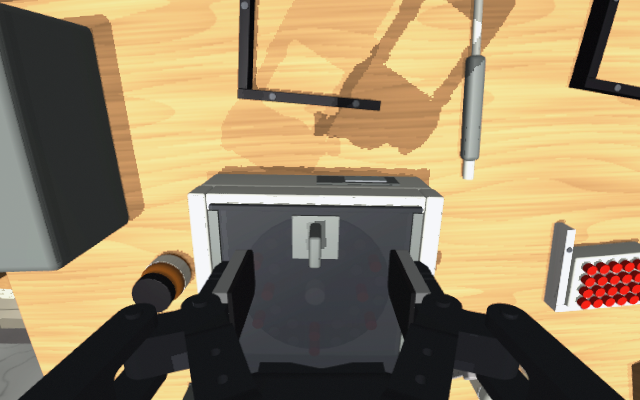

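The tab fin is seen at about (315,250): light top spanning rows 237-267, dark near face above it. The housing's near top edge is at row ~195.

Run:
```python
from h import *
import pickle
np.set_printoptions(precision=4,suppress=True,linewidth=220)
o=pickle.load(open('w3.pkl','rb'));im=cv2.imread('pics/w3.png')[:,:,::-1].copy();W=cam('wrist',o);g=im.sum(2)//3
for r in(245,258):print('row',r,g[r,302:330])
print('col315',g[215:275,315]);print('col210..430 near edge')
for c in(230,300,410):print(c,g[184:212,c])
for r in(215,240):print('row',r,'L',g[r,180:215],'R',g[r,425:450])
```

```text
row 245 [175 175 175 176 166 153 130 118 150 166 174 173 172 171 171 170 157 133 103  90 104 104 103 103 143 174 174 173]
row 258 [142 142 142 142 142 142 125 119 146 162 168 167 166 164 162 159 130 103 124 151 166 167 166 167 166 166 166 166]
col315 [ 56 183 185 184 183 183  96  93  58  49  49  49  49  49  50  50  51  50  50  50  51  53  97 131 154 174 174 173 172 172 171 171 172 172 170 169 169 169 167 167 166 165 165 164 163 162 160 161 160 159 159 158 134  75
  66  66  65  66  65  66]
col210..430 near edge
230 [108 128  96  94  96  97  98  98  99 127 231 246 247 247 247 247 247 247 198 154  34  54  82  87  87  86  85  87]
300 [ 99 108 128  96  96  97  98  99  99  99 108 213 238 246 247 247 247 246 246 246 146  38  54  75  82  82  82  80]
410 [ 99  99  99 114 126  98  97  97  98  98  99  97 170 241 247 247 247 247 247 247 247 200  92  42  59  75  75  74]
row 215 L [202 202 202 202 203 203 203 203 203 223 244 247 247 247 247 247 247 247 247 247 247 247 247 247 247 237 184  95 150 178 179 178 179 179 179] R [230 245 247 247 247 247 247 247 247 247 247 247 247 247 247 247 238 196 192 192 193 193 194 194 194]
row 240 L [208 208 208 208 209 209 209 209 209 209 210 212 238 247 247 247 247 247 247 247 247 247 247 247 247 247 247 240 202 107 126 170 174 173 173] R [247 247 247 247 247 247 247 247 247 247 247 247 246 235 198 198 198 198 198 198 198 199 200 199 200]
```

```bash
python3 - <<'E'
from h import *
import pickle
np.set_printoptions(precision=4,suppress=True,linewidth=220)
o=pickle.load(open('w3.pkl','rb'));W=cam('wrist',o)
print('fin top near/far/sides',plane(W,[[314.7,237.3],[313,267.3],[308.5,245],[320.3,245]],.152))
N=plane(W,[[230,193.5],[300,194.6],[410,195.8]],.102);L=plane(W,[[189.3,215],[191.6,240]],.102);R=plane(W,[[441.5,215],[438.8,240]],.102)
print(N,L,R,sep='\n')
# marker from top + scene
T=cam('top');S=cam('scene')
for n,f in(('top',T),('scene',S)):print(n,'tab pix',proj(f,[.52,-.258,.14]))
E
python3 - <<'E'
import cv2,numpy as np
a=cv2.imread('pics/top0.png');b=cv2.imread('pics/scene0.png')
A=cv2.resize(a[150:210,325:375],None,fx=8,fy=8,interpolation=2);B=cv2.resize(b[145:205,240:295],None,fx=8,fy=8,interpolation=2)
cv2.imwrite('pics/mk.png',np.hstack([A[:,:380],B[:,:420]]))
E
```

```text
fin top near/far/sides [[ 0.4993 -0.2584  0.152 ]
 [ 0.5313 -0.2616  0.152 ]
 [ 0.5071 -0.2648  0.152 ]
 [ 0.5076 -0.2534  0.152 ]]
[[ 0.4662 -0.3489  0.102 ]
 [ 0.4706 -0.2737  0.102 ]
 [ 0.4769 -0.1553  0.102 ]]
[[ 0.4888 -0.3968  0.102 ]
 [ 0.5186 -0.3989  0.102 ]]
[[ 0.5004 -0.1197  0.102 ]
 [ 0.5303 -0.1209  0.102 ]]
top tab pix [[401.7667 232.449 ]]
scene tab pix [[286.7097 131.8291]]
```

View pics/mk.png

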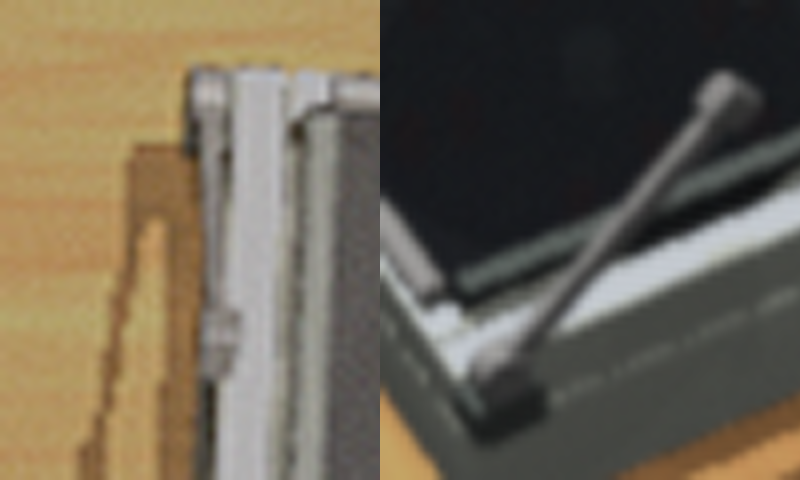

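Marker: pivot at about (350.8,161) in the top view; tip block centre at about (352.2,192.3) in the top view and (283.2,157.3) in the scene view. I'll get one close wrist view of it for accuracy.

Request:
{"op": "jog_arm", "data": {
  "moves": [
    [-0.0187, 0.0333, 0, 0, 0, 0, 0.06],
    [-0.0187, 0.0333, 0, 0, 0, 0, 0.06],
    [-0.0187, 0.0333, 0, 0, 0, 0, 0.06],
    [-0.0187, 0.0333, 0, 0, 0, 0, 0.06],
    [0, 0, 0, 0, 0, 0, 0.06],
    [0, 0, 0, 0, 0, 0, 0.06],
    [0, 0, 0, 0, 0, 0, 0.06]
  ]
}}

```text
time: 13.65
ee_pos: [0.5218, -0.1183, 0.3148]
tool_rot: [0.017, 1.0, -0.0, -0.001]
ft_force: [0.4, -0.2, 0.5]
gripper_width: 0.699
grasp_force: 0.0
```

Run:
```python
from h import *
import pickle
np.set_printoptions(precision=4,suppress=True,linewidth=220)
o=observe();im=snapshot('wrist');cv2.imwrite('pics/w4.png',im[:,:,::-1]);print(o['ee_pos'],o['tool_rot'],o['dq'])
pickle.dump(o,open('w4.pkl','wb'))
W=cam('wrist',o);print(proj(W,[[.6207,-.1172,.195],[.7225,-.12,.107]]))
cv2.imwrite('pics/w4c.png',cv2.resize(im[250:370,240:400,::-1],None,fx=5,fy=5,interpolation=2))
```

```text
[ 0.5218 -0.1183  0.3148] [ 0.0174  0.9998 -0.0001 -0.0006] [-0.0362 -0.0046  0.0012 -0.0006 -0.0005  0.0007]
[[324.9877 298.8965]
 [324.4846 330.3586]]
```

View pics/w4c.png

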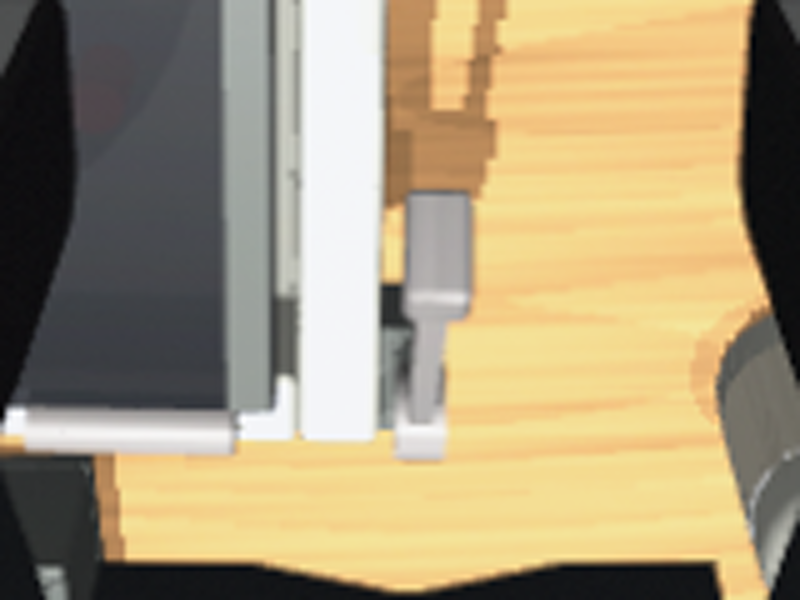

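The wrist crop shows the tip block's end face (rows 190-290) and its top face (290-318). From these edges and the scene view's bar line I'll compute the angle two ways.

Run:
```python
from h import *
import pickle
from scipy.optimize import least_squares
np.set_printoptions(precision=4,suppress=True,linewidth=220)
o=pickle.load(open('w4.pkl','rb'));W=cam('wrist',o);S=cam('scene');T=cam('top')
for yaw in(-.04,-.05,-.06):
    ex=np.array([np.cos(yaw),np.sin(yaw),0]);ey=np.array([-np.sin(yaw),np.cos(yaw),0])
    H=np.array([.5153,-.2597,.107])+.2*ex
    def inpl(c,uv,y=.15):
        p,d=ray(c,uv);n=ey;s=((H+y*ey-p)@n)/(d@n);X=p+s[:,None]*d-H;return np.c_[-X@ex,X[:,2]]
    def arm(a,R):
        u=np.array([np.cos(a),np.sin(a)]);v=np.array([-np.sin(a),np.cos(a)])
        P=np.array([R*u-.01*v,R*u+.01*v,(R-.02)*u+.01*v]);return H+.15*ey-P[:,:1]*ex+P[:,1:]*[0,0,1]
    f=lambda q:proj(W,arm(*q))[:,1]-[287.6,307.6,313.2]
    r=least_squares(f,[.7,.14]);r2=[least_squares(lambda a:f([a[0],R]),[.7]) for R in(.135,.145)]
    q=inpl(S,[[283.2,157.3]],.15);
    print(yaw,'fit',r.x,r.fun,[(k.x[0],k.fun.round(1)) for k in r2],'scene tip',q,np.arctan2(q[:,1],q[:,0]),np.hypot(*q[0]))
im=cv2.imread('pics/scene0.png');g=im.sum(2)//3
for v in range(160,192,3):print(v,g[v,250:290])
```

```text
-0.04 fit [0.6337 0.1073] [-0.4989 -0.3323  0.9736] [(np.float64(0.7098549263247186), array([-1.8,  0.8,  1. ])), (np.float64(0.7296893550800695), array([-2.3,  1.2,  1.1]))] scene tip [[0.0989 0.0906]] [0.7412] 0.13411285964046224
-0.05 fit [0.6277 0.1092] [-0.5378 -0.3757  1.0667] [(np.float64(0.6999274255822184), array([-1.8,  0.7,  1.1])), (np.float64(0.7205115208494232), array([-2.3,  1.1,  1.2]))] scene tip [[0.1009 0.0894]] [0.725] 0.13487070901063866
-0.06 fit [0.6219 0.1111] [-0.5732 -0.419   1.1552] [(np.float64(0.6900437883738728), array([-1.7,  0.6,  1.2])), (np.float64(0.7113740448539151), array([-2.2,  1. ,  1.2]))] scene tip [[0.1029 0.0884]] [0.7093] 0.13566436499295337
160 [ 25  25  24  26  25  25  25  26  25  25  26  26  24  25  26  25  25  25  27  25  25  25  26  26  26  25  26  38  75 110 105  64  47  45  46  40  32  26  25  25]
163 [ 26  25  25  25  25  25  25  25  26  26  25  25  25  25  25  26  26  25  25  25  26  26  25  25  30  54  97 116 101  64  48  36  29  27  32  41  60  78  83  86]
166 [ 26  26  26  26  26  26  25  26  26  25  26  25  25  26  27  27  27 
[... 720 characters left out ...]
119 101  81  72  69  68  70  71  71]
181 [ 47  57  44  33  37  54  73  79  84  98 111 123 110  78  71 121 179 198 200 201 199 196 186 165 134 108  83  73  70  68  67  67  68  68  67  68  68  69  75  83]
184 [119 105  98 109 132 166 174 179 169 137 102  69  88 148 182 186 168 138 117  92  77  71  69  68  67  68  68  68  67  67  68  69  73  79  84  81  75  79  79  75]
187 [187 197 194 185 173 159 145 115  72  57  65  85  85  79  74  70  70  72  70  68  68  68  68  68  69  71  72  71  80  77  78  74  70  69  70  69  68  70  71  72]
190 [185 134 130 136 120  98  73  64  62  67  71  70  71  70  70  70  70  69  70  73  74  84  81  79  75  72  70  69  69  68  69  69  70  69  69  68  69  69  70  70]
```

Run:
```python
from h import *
np.set_printoptions(precision=4,suppress=True,linewidth=220)
S=cam('scene');T=cam('top')
g=(cv2.imread('pics/scene0.png').sum(2)/3)
pts=[]
for v,c in zip(range(160,177),np.linspace(279.4,265.8,17)):
    k=int(round(c));x=np.arange(k-2,k+3);w=np.clip(g[v,x]-60,0,None);pts.append([(w*x).sum()/w.sum(),v])
pts=np.array(pts);print(pts[::4])
for yaw in(-.04,-.05,-.06):
    ex=np.array([np.cos(yaw),np.sin(yaw),0]);ey=np.array([-np.sin(yaw),np.cos(yaw),0]);H=np.array([.5153,-.2597,.107])+.2*ex
    p,d=ray(S,pts);s=((H+.15*ey-p)@ey)/(d@ey);X=p+s[:,None]*d-H;a=np.c_[-X@ex,X[:,2]]
    m=np.polyfit(a[:,0],a[:,1],1);print(yaw,'bar angle',np.arctan(m[0]),'offset at hinge',m[1], 'angle to hinge',np.arctan2(a[[0,8,16],1],a[[0,8,16],0]))
P,e=tri(T,[[352.2,192.3]],S,[[283.2,157.3]]);print(P,e)
# hinge barrels / pivot check and cover yaw from top view: housing left edge etc.
print(plane(T,[[354.9,159.3],[351.6,247.9]],.102))
```

```text
[[279.3333 160.    ]
 [276.2604 164.    ]
 [272.8688 168.    ]
 [268.7081 172.    ]
 [265.8987 176.    ]]
-0.04 bar angle 0.6715005060346758 offset at hinge 0.016869047528009933 angle to hinge [0.79   0.8084 0.8779]
-0.05 bar angle 0.6807603874351817 offset at hinge 0.012620720447239947 angle to hinge [0.7707 0.7796 0.8288]
-0.06 bar angle 0.6898352481183034 offset at hinge 0.008365836999978189 angle to hinge [0.7519 0.7515 0.7806]
[ 0.6205 -0.1176  0.1936] 0.0005938964258452284
[[ 0.7315 -0.1357  0.102 ]
 [ 0.478  -0.1249  0.102 ]]
```

The marker angle comes out near 0.70: tip triangulation gives 0.70, the wrist fit 0.695-0.71, and the bar direction 0.685. Now to the tab.

Request:
{"op": "jog_arm", "data": {
  "moves": [
    [0, -0.035, 0, 0, 0, 0.005, 0.05],
    [0, -0.035, 0, 0, 0, 0.005, 0.05],
    [0, -0.035, 0, 0, 0, 0.005, 0.05],
    [0, -0.036, 0, 0, 0, 0.005, 0.05],
    [0, 0, 0.03, 0, 0, 0, 0.05],
    [0, 0, 0.03, 0, 0, 0, 0.05],
    [0, 0, 0.03, 0, 0, 0, 0.05],
    [0, 0, 0.02, 0, 0, 0, 0.05],
    [0, 0, 0, 0, 0, 0, 0.05],
    [0, 0, 0, 0, 0, 0, 0.05]
  ]
}}

```text
time: 14.53
ee_pos: [0.514, -0.2609, 0.2041]
tool_rot: [0.03, 1.0, 0.001, -0.002]
ft_force: [-0.4, 0.7, 0.8]
gripper_width: 0.586
grasp_force: 0.0
```

Request:
{"op": "jog_arm", "data": {
  "moves": [
    [-0.001, 0.0015, 0.025, 0, 0, 0, 0.05],
    [0, 0, 0.025, 0, 0, 0, 0.05],
    [0, 0, 0.02, 0, 0, 0, 0.05],
    [0, 0, 0.012, 0, 0, 0, 0.05],
    [0, 0, 0, 0, 0, 0, 0.05],
    [0, 0, 0, 0, 0, 0, 0.05]
  ]
}}

```text
time: 15.03
ee_pos: [0.5174, -0.2598, 0.1245]
tool_rot: [0.029, 1.0, -0.0, 0.001]
ft_force: [-0.0, 0.3, 0.8]
gripper_width: 0.582
grasp_force: 0.0
```

Run:
```python
from h import *
np.set_printoptions(precision=4,suppress=True)
o=observe();print(o['ee_pos'],o['tool_rot'],o['ft_force'])
im=snapshot('wrist');cv2.imwrite('pics/w5.png',im[:,:,::-1])
W=cam('wrist',o);x=proj(W,[[.516,-.2597,.152]])[0];print(x)
r=int(x[1]);g=im.sum(2)//3
for v in(r-10,r):print(v,g[v,240:400:2])
```

```text
[ 0.5174 -0.2598  0.1245] [ 0.029   0.9996 -0.0004  0.0007] [-0.0015  0.3076  0.8498]
[318.0793 290.6515]
280 [ 75  74  74  66  16  14  14  12  12  12  13  11  14  26  53 110 136 136
 136 136 136 136 136 136 136 135 136 135 136 135 136 125  54  66  69  73
  74  75  74  74  74  74  74  74  70  65  57  64  75  75  74  74  75  74
  74  74  74  74  73  74  74  75  75  74  64  53  53  54  26  13  13  12
  14  14  11  13  15  14  60  74]
290 [116 113  25  27  12  12  11  14  12  14  13  13  13  35  52  85 134 134
 134 134 134 134 135 134 134 134 134 135 134 133 134 133  50  65  69  74
  74  74  74  74  75  74  74  73  69  65  56 113 132 132 105  74  74  74
  74  74  96  95  83  74  75  74  74  74  59  51  51  50  39  14  13  14
  14  14  13  11  12  12  27  27]
```

Request:
{"op": "jog_arm", "data": {
  "moves": [
    [0, 0, 0.003, 0, 0, 0, 0.03],
    [0, 0, 0, 0, 0, 0, 0.0],
    [0, 0, 0, 0, 0, 0, 0.0],
    [0, 0, 0, 0, 0, 0, 0.0],
    [0, 0, 0, 0, 0, 0, 0.0],
    [0, 0, 0, 0, 0, 0, 0.0],
    [0, 0, 0, 0, 0, 0, 0.0]
  ],
  "force": 60
}}

```text
time: 15.67
ee_pos: [0.5173, -0.2608, 0.1214]
tool_rot: [0.029, 1.0, -0.001, 0.001]
ft_force: [-1.3, -4.9, 2.8]
gripper_width: 0.131
grasp_force: 60.3
```

Request:
{"op": "jog_arm", "data": {
  "moves": [
    [-0.0018, 0, -0.01, 0, 0, 0, 0],
    [-0.0025, 0, -0.0098, 0, 0, 0, 0],
    [-0.003, 0, -0.0097, 0, 0, 0, 0],
    [-0.0033, 0, -0.0096, 0, 0, 0, 0],
    [-0.0039, 0, -0.0094, 0, 0, 0, 0],
    [-0.0043, 0, -0.0092, 0, 0, 0, 0],
    [-0.0048, 0, -0.0089, 0, 0, 0, 0],
    [-0.0052, 0, -0.0088, 0, 0, 0, 0],
    [-0.0057, 0, -0.0084, 0, 0, 0, 0],
    [-0.006, 0, -0.0082, 0, 0, 0, 0],
    [0, 0, 0, 0, 0, 0, 0],
    [0, 0, 0, 0, 0, 0, 0]
  ]
}}

```text
time: 16.67
ee_pos: [0.5553, -0.2629, 0.21]
tool_rot: [0.029, 1.0, -0.001, -0.002]
ft_force: [-2.0, -6.8, -5.2]
gripper_width: 0.129
grasp_force: 59.1
```

Request:
{"op": "jog_arm", "data": {
  "moves": [
    [-0.006, -0.0005, -0.0085, 0, 0, 0, 0],
    [-0.0066, -0.0005, -0.0083, 0, 0, 0, 0],
    [-0.007, 0, -0.0076, 0, 0, 0, 0],
    [-0.0072, 0, -0.0073, 0, 0, 0, 0],
    [0, 0, 0, 0, 0, 0, 0],
    [0, 0, 0, 0, 0, 0, 0],
    [0, 0, 0, 0, 0, 0, 0]
  ]
}}

```text
time: 17.25
ee_pos: [0.5822, -0.2644, 0.2397]
tool_rot: [0.029, 1.0, 0.0, -0.003]
ft_force: [0.8, -5.7, -10.2]
gripper_width: 0.128
grasp_force: 59.8
```

```bash
cat > ang.py <<'E'
from h import *
from scipy.optimize import brentq
np.set_printoptions(precision=4,suppress=True)
o=observe();p=o['ee_pos'].copy();Z=Ro.from_quat(o['tool_rot']).as_matrix()[:,2];g=p-.0187*Z
print(o['time'],g,o['ft_force'],o['gripper_width'],o['grasp_force'])
print('angle from z',brentq(lambda a:.2*np.sin(a)+.033*np.cos(a)-(g[2]-.107),0,1.2))
# bar vs cover edge in the scene picture
im=snapshot('scene');cv2.imwrite('pics/s_end.png',im[:,:,::-1])
yaw=-.055;ex=np.array([np.cos(yaw),np.sin(yaw),0]);ey=np.array([-np.sin(yaw),np.cos(yaw),0]);H=np.array([.5153,-.2597,.107])+.2*ex
S=cam('scene')
for a in(.65,.7,.75):print(a,'left cover edge near/far (px)',proj(S,[H+.115*ey+r*(-np.cos(a)*ex+[0,0,np.sin(a)]) for r in(.235,.1,.0)]).round(1).tolist())
cv2.imwrite('pics/s_endc.png',cv2.resize(im[85:205,200:340,::-1],None,fx=5,fy=5,interpolation=2))
E
python3 ang.py
```

```text
17.25 [ 0.5823 -0.2645  0.2584] [  0.8376  -5.7136 -10.1823] 0.12758673311688354 59.78443264961243
angle from z 0.6798573907684236
0.65 left cover edge near/far (px) [[301.9, 126.7], [271.4, 159.8], [249.6, 183.6]]
0.7 left cover edge near/far (px) [[299.7, 125.2], [270.4, 159.2], [249.6, 183.6]]
0.75 left cover edge near/far (px) [[297.3, 123.8], [269.3, 158.7], [249.6, 183.6]]
```

View pics/s_endc.png

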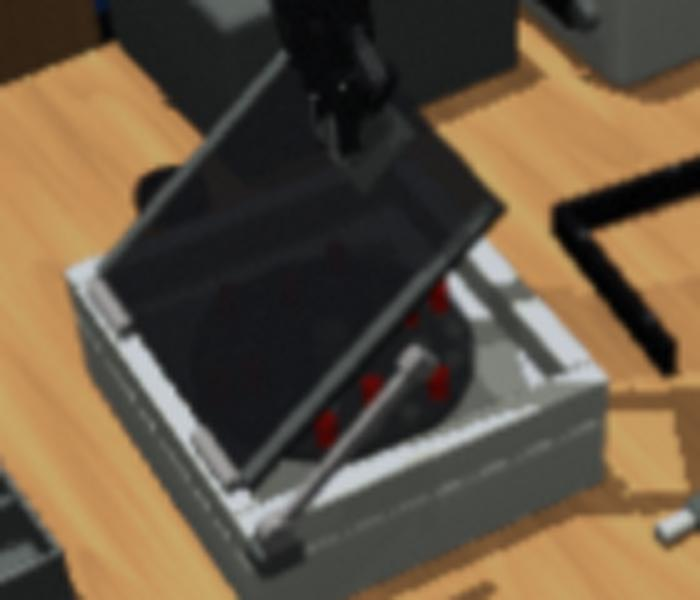

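The cover now stands nearly parallel to the marker: its left edge runs from crop (250,485) to (500,210). I'll compare the two directions by the same method in the same picture.

Run:
```python
from h import *
np.set_printoptions(precision=3,suppress=True,linewidth=200)
S=cam('scene');g=cv2.imread('pics/s_end.png').sum(2)/3
for v in(135,150,165):
    c=int(round(249.6+(183.6-v)/1.12));print(v,c-8,g[v,c-8:c+14].astype(int))
# bar: edges now against new background
for v in(160,164,168,172,176,180):
    c=int(round(279.3-(v-160)/1.19));print('bar',v,c-6,g[v,c-6:c+8].astype(int))
```

```text
135 285 [ 33  35  39  49  55  58  45  38  87 162 199 203 202 196 174 151 145 144 141 141 142 142]
150 272 [29 46 72 84 80 63 36 20 19 26 27 27 28 27 26 27 31 38 41 40 39 45]
165 258 [ 25  32  54  75  81  70  48  27  23  29  27  27  27  27  29  48  86 113 102  72  53  42]
bar 160 273 [ 34  34  34  31  40  77 113 107  65  49  46  46  42  39]
bar 164 270 [ 26  26  26  30  50  89 117 104  72  52  40  31  28  27]
bar 168 267 [ 30  27  27  32  61 105 121  87  57  47  35  28  28  32]
bar 172 263 [ 26  26  26  29  46  84 113 100  71  52  42  37  31  27]
bar 176 260 [ 29  28  28  30  53  96 115  94  62  49  40  44  65  90]
bar 180 256 [ 98  98  97  97 101 112 125 110  74  80 135 182 199 204]
```

Run:
```python
from h import *
S=cam('scene');g=cv2.imread('pics/s_end.png').sum(2)/3
def ridge(rows,f):
    P=[]
    for v in rows:
        c=f(v)
        for _ in range(3):
            k=int(round(c));x=np.arange(k-3,k+4);w=np.clip(g[v,x]-40,0,None);c=(w*x).sum()/w.sum()
        P.append([c,v])
    return np.array(P)
cov=ridge(range(142,176),lambda v:275.3-(v-150)*13.5/15);bar=ridge(range(160,178),lambda v:279.6-(v-160)*13.5/16)
for n,P in(('cover',cov),('bar',bar)):
    m=np.polyfit(P[:,1],P[:,0],1);print(n,m,'resid',np.std(P[:,0]-np.polyval(m,P[:,1])))
for yaw in(-.04,-.055,-.065):
    ex=np.array([np.cos(yaw),np.sin(yaw),0]);ey=np.array([-np.sin(yaw),np.cos(yaw),0]);H=np.array([.5153,-.2597,.107])+.2*ex
    r=[]
    for P,y in((cov,.113),(bar,.15)):
        m=np.polyfit(P[:,1],P[:,0],1);v=P[[0,-1],1];uv=np.c_[np.polyval(m,v),v]
        p,d=ray(S,uv);s=((H+y*ey-p)@ey)/(d@ey);X=p+s[:,None]*d-H;a=np.c_[-X@ex,X[:,2]];D=a[0]-a[1];r.append(np.arctan2(D[1],D[0]))
    print(yaw,'cover',r[0],'bar',r[1],'diff bar-cover',r[1]-r[0])
```

```text
cover [ -0.8986995  410.13297884] resid 0.041347652903476605
bar [ -0.85199031 416.0567958 ] resid 0.0782550687914714
-0.04 cover 0.6508743942341438 bar 0.696786920292772 diff bar-cover 0.04591252605862817
-0.055 cover 0.6643871644121514 bar 0.7102381733570234 diff bar-cover 0.04585100894487204
-0.065 cover 0.6731801853108732 bar 0.7189756757066746 diff bar-cover 0.04579549039580144
```

Request:
{"op": "jog_arm", "data": {
  "moves": [
    [-0.0035, 0, -0.003, 0, 0, 0, 0],
    [-0.0035, 0, -0.003, 0, 0, 0, 0],
    [0, 0, 0, 0, 0, 0, 0],
    [0, 0, 0, 0, 0, 0, 0],
    [0, 0, 0, 0, 0, 0, 0]
  ]
}}

```text
time: 17.72
ee_pos: [0.5876, -0.2647, 0.2445]
tool_rot: [0.029, 1.0, 0.0, -0.005]
ft_force: [0.7, -6.2, -12.0]
gripper_width: 0.125
grasp_force: 59.7
```

```bash
python3 ang.py|head -2
python3 - <<'E'
from h import *
S=cam('scene');g=cv2.imread('pics/s_end.png').sum(2)/3
def ridge(rows,f):
    P=[]
    for v in rows:
        c=f(v)
        for _ in range(3):
            k=int(round(c));x=np.arange(k-3,k+4);w=np.clip(g[v,x]-40,0,None);c=(w*x).sum()/w.sum()
        P.append([c,v])
    return np.array(P)
yaw=-.055;ex=np.array([np.cos(yaw),np.sin(yaw),0]);ey=np.array([-np.sin(yaw),np.cos(yaw),0]);H=np.array([.5153,-.2597,.107])+.2*ex
for P,y in((ridge(range(142,176),lambda v:274.5-(v-150)*13/15),.113),(ridge(range(160,178),lambda v:279.6-(v-160)*13.5/16),.15)):
    m=np.polyfit(P[:,1],P[:,0],1);v=P[[0,-1],1];uv=np.c_[np.polyval(m,v),v]
    p,d=ray(S,uv);s=((H+y*ey-p)@ey)/(d@ey);X=p+s[:,None]*d-H;D=np.c_[-X@ex,X[:,2]];D=D[0]-D[1];print(m,np.std(P[:,0]-np.polyval(m,P[:,1])),np.arctan2(D[1],D[0]))
E
```

```text
17.7167 [ 0.5878 -0.2648  0.2632] [  0.7207  -6.2073 -12.0461] 0.12542935860953994 59.67868745326996
angle from z 0.7161140610976313
[ -0.85482027 402.16259381] 0.0502671244703167 0.7000092910325035
[ -0.85031463 415.77344875] 0.07600636048373631 0.7116783846905934
```

Request:
{"op": "jog_arm", "data": {
  "moves": [
    [-0.0006, 0, -0.0006, 0, 0, 0, 0],
    [0, 0, 0, 0, 0, 0, 0],
    [0, 0, 0, 0, 0, 0, 0],
    [0, 0, 0, 0, 0, 0, 0],
    [0, 0, 0, 0, 0, 0, 0],
    [0, 0, 0, 0, 0, 0, 0],
    [0, 0, 0, 0, 0, 0, 0],
    [0, 0, 0, 0, 0, 0, 0]
  ]
}}

```text
time: 18.43
ee_pos: [0.588, -0.2647, 0.2448]
tool_rot: [0.029, 1.0, 0.0, -0.005]
ft_force: [0.5, -6.3, -13.0]
gripper_width: 0.126
grasp_force: 59.7
```

```bash
python3 look.py pics/t9.png; python3 ang.py|head -2; python3 -c "
from bench import *
print(hand_in())"
```

```text
caps ((631.7600708007812, 155.66351318359375), (63.22663879394531, 99.76853942871094), 0.4032895863056183) [ 0.588  -0.2647  0.2448] [  0.4788  -6.2564 -12.9871] 18.4333
18.4833 [ 0.5881 -0.2648  0.2635] [ -0.2745  -5.8112 -13.5176] 0.12946722477179642 59.65169906616211
angle from z 0.7182994766724212
the job is handed in; nothing more can be done
None
```

I handed the job in at about 18.5 s: the rack sits flush against both walls of the aluminium fence, and the arm is holding the cover at about 0.72 rad, against my marker estimate of 0.70 to 0.73 rad.

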